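# Fish the strainer out of the pump well

### The arm

A 6-joint arm with a two-finger parallel gripper is mounted at the origin on a cart in front of the work surface, level with it; the furniture and walls round the work are solid. World frame = base frame: x ahead of the robot, y to its left, z up, the work surface at z = 0. Lengths are in m, angles in rad, forces in N, time in s.
With the tool pointing down it reaches from about 0.35 to 0.975 m from the base axis. Payload 4.9 kg.
Tool frame: the origin (TCP) lies at the very end of the fingers, on their centre line; the grasp point (between the pads) lies 19 mm behind it; z points along the fingers, y is the line along which they close (so a half turn about z gives the same grasp; the last joint's range is limited). The gripper opens to 85 mm and grips with 20 to 120 N. Pads are 22 mm wide; open, the fingers measure 114 mm over their backs; the gripper's body (76 mm by 85 mm) begins 54 mm behind the grasp point. The pads swing forward as they close: fully open they stand 13 mm farther back than shut.
Start: joints at [-1.346, 0.053, 1.613, -0, 1.476, -0.119], TCP at [0.211, -0.588, 0.231] pointing down, gripper open.
Joint ranges: [-3.01, 3.01], [-1.01, 2.22], [0.06, 2.58], [-1.02, 4.17], [0.09, 2.62], [-3.14, 3.14]. Speed limits (rad/s): [2.57, 2.57, 3.14, 3.14, 3.14, 3.14].

### API

Orientations are given as a rotation vector (axis times angle).
In Python, from station import ctrl gives the robot as it stands. The module is installed in compiled form; this text tells all that it offers.
- The arm moves only by the tool jog_arm, never from a script. Its argument "steps" is a list of rows, each an object with "delta_rot": the turn, a rotation vector about the tool's x, y, z in degrees, a list of three; "linear": the shift along the tool's x, y, z in m, a list of three; "grip": the finger opening in m, from 0 to 0.0854. In form: [{"delta_rot": [rx, ry, rz], "linear": [x, y, z], "grip": grip}, ...]. A call has 1 to 10 rows; each row shifts and turns the commanded pose from where the row before left it, along the tool's axes as they then stand; what a row does not reach is not made up. A row lasts 1/10 s, in which the tool goes at most 50 mm and 8.59 degrees, less where a joint would pass 70% of its speed; a pose out of reach is approached as far as the arm can. A call with a gripper value outside its range is refused whole. The fingers move at their own pace and stop on an object; "newtons" is the grip in N (left out, the last holds). Time passes only in rows, so rows that do not move let the fingers close. It gives the time, the measured TCP pose, the force, the opening and the grip force at its end, in the units of the state.
- ctrl.get_obs(): the state, without advancing time (a new reading comes with each control period).
- ctrl.get_image(name): name is "scene" or "side" or "wrist"; returns (picture, depth): 384x512x3 uint8, red, green, blue; 384x512 float32, m along the optical axis (not along the pixel's ray), 0 where there is no reading.
- ctrl.camera_info(name): a dict with "camera_matrix" (3x3 intrinsics, pixels), "R" (3x3) and "t" (3): a world point X has camera coordinates R X + t; the wrist camera has in their place "T_tool_cam" (4x4, takes a point from camera to tool coordinates, whose origin is the TCP and whose axes are the flange's). Camera axes: x right, y down, z forward; pixel columns grow to the right and rows downward; lengths in m; the calibration is good to about 2 mm. A picture is of the moment at which its call begins: read the wrist's pose just before it. camera_info takes no time and is no camera call.
- ctrl.finish_job(): hands the job in; it is judged then, once.
The state is a dict: "t": time; "q": joint angles; "dq": joint speeds; "effort": joint torques, N m; "tool_pos": TCP position; "tool_rot": TCP orientation; "contact_force": force on the tool from outside, world axes, zero at the start; "wrist_torque": the same for the moment, N m; "opening": finger opening in m; "grip_force": force on a finger pad.
Only numpy, scipy, OpenCV 4.12 (cv2) and the standard library are available. Lean on these libraries where they do the work, as an engineer would, in place of code of your own. Each camera call takes 0.05 s, during which the arm holds its last target. There are 200 camera calls.

### The job

Take the hook from its stand, catch the wire bail of the brass strainer deep in the pump housing's well and draw the strainer out with the hook, gently and without touching it with the fingers. The bail has dropped to one side or the other, so feel for it rather than force it. Set the strainer down softly, upright in the blue tray, and hang the hook back in its stand, leaving the things around untouched.

Things in the scene. Friction and masses are not known exactly. Their poses are not given: they have to be found in the camera images.
- housing: Aluminium pump housing, fixed to the bench. Origin: centre of its underside, z up. Foot 112 x 112 x 10 mm, round barrel 80 across (rim 90), 120 tall. On its axis a well of 60 bore, open at the top, its floor 10 above the underside. A pipe stub points to its +x.
- bore_mouth (a point): Centre of the well's open mouth, 120 mm above the bench, z up. In the well two upright leaf springs, 8 wide, at the housing's +y and -y, from 13 to 105 above the bench, stand about 3 (at most 6) mm in from the wall and grip the strainer and can hold it at any height: drawing it takes about 8 to 16 N with its weight until it is nearly out, then its weight.
- strainer: Brass strainer insert, a puck 53 mm across, 24 tall, rims bevelled, 0.26 to 0.47 kg, standing on the floor of the well. Origin: centre of its underside, z up. It carries a wire bail on its top.
- bail_pivot (a point): Middle of the bail's pivot line, on the strainer's axis 28 mm above its underside; axes as the strainer's. The bail (4 mm wire arch, legs at x = +-17.5, crown centre 30 from the pivots) hinges about x like a bucket handle, freely; it lies dropped 0.55 rad from upright, against its stop, toward +y or -y (not told which): crown centre then 15.7 to that side and 25.6 above this point.
- hook: Hook tool, 0.09 kg, hanging upright in the stand. Origin: on the handle axis at the underside of the flange, z up, x the way its point lies from its shank. Orange square handle 20 x 20 mm, from 6 to 62 above the origin; flange 50 (x) x 32 (y) x 6. Shank 5 thick, on the axis down to z = -14, then cranked, from z = -27 to -100 at x = -7.
- hook_bar (a point): Middle of the hook's bottom bar, on the handle axis 100 mm below the hook's origin, same axes. The bar (5 mm thick) runs from the shank at x = -7 to x = +7, where an upturned point of 4 mm wire rises to 11 above this point. Clear gap between shank and point 9.5 mm.
- stand: Wooden hook stand, fixed. Origin: centre of its underside, z up. Foot 110 (x) x 90 x 12 mm, two side boards, top plate 80 x 70 x 12, its upper face 120 above the bench, with an oblong hole 33 (x) x 19 (y) in its centre. The hook's flange lies on the plate, its shank hangs through the hole, point toward the stand's +x.
- stand_hole (a point): Centre of the oblong hole at the top face of the stand's plate, 120 above the bench; the hanging hook's origin lies here.
- tray: Blue parts tray, fixed, 140 (x) x 150 (y) x 18 tall, walls and floor 3 thick. Origin: centre of its underside, z up.
- screw_jar: Clear jar of screws with red lid, 63 across, 79 tall; a bystander. Origin: centre of its underside.
- tape_measure: Dark tape measure, 36 x 88 x 68; a bystander. Origin: centre of its underside.
- insulating_tape: Roll of black insulating tape lying flat, 58 across, 18 tall; a bystander. Origin: centre of its underside.
Not all that is in view belongs to the job. What is shaped like the stand but green is not meant.

How it is judged:
By the outcome, as a careful person would: the job done as asked, in the order asked, and still so for the second after the job is handed in, with the robot touching nothing.
It also fails if it takes over 72 s, if anything falls off the work surface, if the arm or the gripper's body presses on something with over 40 N, if the wrist force passes 120 N, or if a joint passes its speed limit or range.

## Working session

There is one attempt and no reset: what is moved stays moved. The work goes in short steps, Python scripts to look and compute and a tool call to move; the robot and the scene stay as the last step left them, time stands still between calls to the robot, and variables do not carry over. Pictures are saved under pics/ and viewed, at most 10 in all, crops included, and the job is handed in when it is done.

Besides the shell and the picture viewer there is one more tool, called in YAML: its name, and indented under it one key for each argument. jog_arm: Moves the arm, as the interface text tells. Its arguments: {"type":"object","properties":{"steps":{"type":"array"},"newtons":{"type":"number"}},"required":["steps"]}

```bash
mkdir -p pics
cat > h.py <<'E'
import numpy as np, cv2
from station import ctrl
from scipy.spatial.transform import Rotation as Ro
def T_tool():
    o=ctrl.get_obs(); T=np.eye(4); T[:3,:3]=Ro.from_rotvec(o['tool_rot']).as_matrix(); T[:3,3]=o['tool_pos']; return T
def grab(n):
    T=T_tool(); p,d=ctrl.get_image(n); c=ctrl.camera_info(n); K=np.array(c['camera_matrix'])
    if n=='wrist': W=T@np.array(c['T_tool_cam'])
    else:
        W=np.eye(4); R=np.array(c['R']); W[:3,:3]=R.T; W[:3,3]=-R.T@np.array(c['t'])
    return p,d,K,W
def ray(K,W,u,v,z):
    r=W[:3,:3]@np.linalg.solve(K,[u,v,1.]); o=W[:3,3]; return o+r*(z-o[2])/r[2]
def cloud(d,K,W):
    v,u=np.indices(d.shape); c=np.stack([(u-K[0,2])/K[0,0]*d,(v-K[1,2])/K[1,1]*d,d],-1)
    return c@W[:3,:3].T+W[:3,3]
E
python3 - <<'E'
from h import *
for n in('scene','side'):
    p,d,K,W=grab(n); np.savez(n,p=p,d=d,K=K,W=W); cv2.imwrite(f'pics/{n}0.png',p[...,::-1]); print(n,W.round(3).tolist(),K[0,0])
o=ctrl.get_obs(); print(o); print(T_tool().round(3)); print(ctrl.camera_info('wrist'))
E
```

```text
scene [[-0.502, -0.621, 0.601, -0.278], [-0.865, 0.373, -0.337, 0.446], [-0.015, -0.689, -0.724, 1.074], [0.0, 0.0, 0.0, 1.0]] 459.5590837059841
side [[0.982, -0.092, 0.164, 0.302], [-0.188, -0.461, 0.867, -1.323], [-0.005, -0.883, -0.47, 0.799], [0.0, 0.0, 0.0, 1.0]] 468.133226164818
{'t': 0.1, 'q': array([-1.34599544e+00,  5.32835445e-02,  1.61416768e+00,  5.80669440e-06,
        1.47601915e+00, -1.19006206e-01]), 'dq': array([-0.00102781, -0.00092354, -0.00264177, -0.00043403, -0.00051488,
       -0.00026238]), 'effort': array([ 8.85502177e-04, -3.94896555e+01, -3.71366966e+01, -1.31462184e-04,
        3.83619539e-03,  8.80274285e-06]), 'tool_pos': array([ 0.21054072, -0.58786175,  0.23018393]), 'tool_rot': array([-3.09344091e+00, -5.37073354e-01,  1.46794194e-04]), 'contact_force': array([-0.18121318,  0.2087449 ,  0.42470807]), 'wrist_torque': array([-0.02043423,  0.03544304, -0.03344619]), 'grip_force': 0.0, 'opening': 0.08536446772927488}
[[ 0.941  0.337 -0.     0.211]
 [ 0.337 -0.941  0.002 -0.588]
 [ 0.    -0.002 -1.     0.23 ]
 [ 0.     0.     0.     1.   ]]
{'camera_matrix': array([[297.07492963,   0.        , 257.11823584],
       [  0.        , 297.07492963, 189.67021247],
       [  0.        ,   0.        ,   1.        ]]), 'T_tool_cam': array([[-6.21093894e-04, -9.57752202e-01, -2.87594042e-01,
         7.32073705e-02],
       [ 9.99999763e-01, -6.80090433e-04,  1.05232931e-04,
         1.01217057e-03],
       [-2.96377028e-04, -2.87593908e-01,  9.57752398e-01,
        -1.44423009e-01],
       [ 0.00000000e+00,  0.00000000e+00,  0.00000000e+00,
         1.00000000e+00]])}
```

View pics/scene0.png

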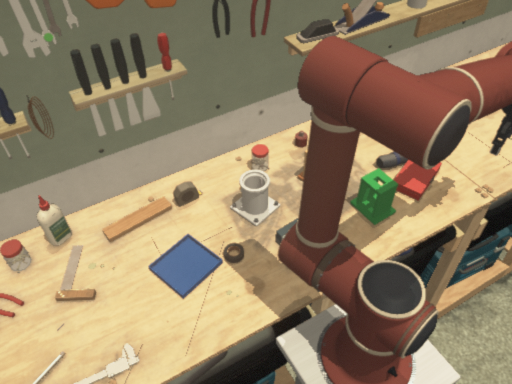

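View pics/side0.png

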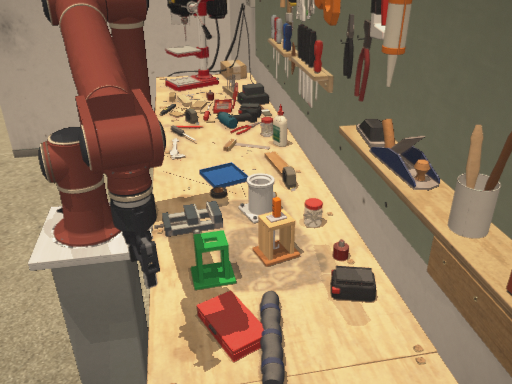

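The scene view shows the housing at (255,190), the tray at (185,265), the tape roll at (233,252), the jar at (260,155) and the tape measure at (186,193). In the side view there are two stand shapes: the wooden one with the orange handle at (277,235), and a green one at (212,260). The wooden one with the hook in it is the one meant.

Run:
```python
from h import *
S=np.load('side.npz'); C=np.load('scene.npz')
def rect(P): 
    r=cv2.minAreaRect((P[:,:2]*1000).astype(np.float32)); return [np.round(x,1) for x in r], len(P)
X=cloud(S['d'],S['K'],S['W']); hsv=cv2.cvtColor(S['p'],cv2.COLOR_RGB2HSV)
box=np.zeros(X.shape[:2],bool); box[185:265,245:305]=1; ok=box&(S['d']>0)
org=ok&(hsv[...,1]>180)&(hsv[...,0]<14)&(hsv[...,2]>150)
P=X[org]; P=P[P[:,2]>.12]; print('handle',P.mean(0).round(4),P.min(0).round(3),P.max(0).round(3),len(P))
P=X[ok&(abs(X[...,2]-.12)<.004)]; print('plate',rect(P))
P=X[ok&(abs(X[...,2]-.012)<.004)]; print('foot',rect(P))
for n,D in(('side',S),('scene',C)):
    X=cloud(D['d'],D['K'],D['W']);b=np.zeros(X.shape[:2],bool)
    if n=='side': b[165:222,240:282]=1
    else: b[160:225,225:285]=1
    P=X[b&(abs(X[...,2]-.12)<.004)&(D['d']>0)]
    c=cv2.fitEllipse((P[:,:2]*1000).astype(np.float32)); print(n,'rim',rect(P),P.mean(0).round(3))
    P=X[b&(abs(X[...,2]-.010)<.003)&(D['d']>0)]; print('foot',rect(P))
X=cloud(C['d'],C['K'],C['W']); h=cv2.cvtColor(C['p'],cv2.COLOR_RGB2HSV)
b=np.zeros(X.shape[:2],bool); b[225:300,140:230]=1
P=X[b&(h[...,0]>100)&(h[...,0]<125)&(h[...,1]>120)&(C['d']>0)]; print('tray',rect(P),P[:,2].min(),P[:,2].max())
for nm,(r0,r1,c0,c1),z in(('tape',(238,268,220,248),.018),('jar',(140,175,245,275),.079),('meas',(178,210,170,202),.068)):
    b[:]=0;b[r0:r1,c0:c1]=1; P=X[b&(abs(X[...,2]-z)<.006)]; print(nm,rect(P))
```

```text
handle [ 0.5431 -0.2593  0.157 ] [ 0.533 -0.266  0.13 ] [ 0.554 -0.244  0.181] 119
plate ([array([ 532.1, -168.9]), array([ 85.4, 253.2]), np.float64(7.7)], 326)
foot ([array([575.3, -87.7]), array([457.8, 184. ]), np.float64(82.2)], 536)
side rim ([array([ 533. , -119.1]), array([304.9,  84.9]), np.float64(84.2)], 233) [ 0.534 -0.125  0.119]
foot ([array([573.5, 115.9]), array([406., 155.]), np.float64(81.5)], 151)
scene rim ([array([543.2,  -8.5]), array([87.6, 90.4]), np.float64(8.6)], 223) [ 0.543 -0.01   0.119]
foot ([array([582.3, -52.2]), array([140.1, 251.1]), np.float64(40.7)], 354)Traceback (most recent call last):
  File "<stdin>", line 20, in <module>
    return umr_minimum(a, axis, None, out, keepdims, initial, where)
ValueError: zero-size array to reduction operation minimum which has no identity
```

jog_arm:
  steps:
    - {"delta_rot": [0, 0, 6.57], "linear": [0, 0, -0.01], "grip": 0.0854}
    - {"delta_rot": [0, 0, 6.57], "linear": [0, 0, -0.01], "grip": 0.0854}
    - {"delta_rot": [0, 0, 6.57], "linear": [0, 0, -0.01], "grip": 0.0854}
    - {"delta_rot": [0, 0, 0], "linear": [0.019, -0.036, 0], "grip": 0.0854}
    - {"delta_rot": [0, 0, 0], "linear": [0.019, -0.036, 0], "grip": 0.0854}
    - {"delta_rot": [0, 0, 0], "linear": [0.019, -0.036, 0], "grip": 0.0854}
    - {"delta_rot": [0, 0, 0], "linear": [0.019, -0.036, 0], "grip": 0.0854}
    - {"delta_rot": [0, 0, 0], "linear": [0.019, -0.036, 0], "grip": 0.0854}
    - {"delta_rot": [0, 0, 0], "linear": [0.019, -0.036, 0], "grip": 0.0854}
    - {"delta_rot": [0, 0, 0], "linear": [0.019, -0.036, 0], "grip": 0.0854}

```text
t: 1.1
tool_pos: [0.344, -0.3347, 0.2608]
tool_rot: [-3.141, 0.001, 0.0]
contact_force: [1.7, -0.3, 0.9]
opening: 0.0852
grip_force: 0.0
```

Run:
```python
from h import *
C=np.load('scene.npz'); X=cloud(C['d'],C['K'],C['W']); h=cv2.cvtColor(C['p'],cv2.COLOR_RGB2HSV)
print(h[265,185],X[265,185],X[265,150:225:15].round(3).tolist())
m=((h[...,0]>95)&(h[...,0]<130)&(h[...,1]>100)).astype(np.uint8); m[:225]=0;m[305:]=0;m[:,:140]=0;m[:,230:]=0
c=max(cv2.findContours(m,0,2)[0],key=cv2.contourArea)
a=cv2.approxPolyDP(c,6,True)[:,0]; print(a.tolist(),[ray(C['K'],C['W'],*p,.018).round(3).tolist() for p in a])
for nm,(u,v),z in(('tape',(233,252),.018),('jar',(260,150),.079),('meas',(186,190),.068)): print(nm,ray(C['K'],C['W'],u,v,z).round(3),X[v,u].round(3))
```

```text
[109 107 150] [0.45349958 0.26619552 0.00673516] [[0.498, 0.351, 0.015], [0.485, 0.314, 0.003], [0.463, 0.278, 0.004], [0.44, 0.242, 0.005], [0.422, 0.205, 0.001]]
[[190, 241], [159, 267], [183, 293], [218, 261]] [[0.514, 0.222, 0.018], [0.476, 0.332, 0.018], [0.369, 0.308, 0.018], [0.411, 0.184, 0.018]]
tape [0.417 0.134 0.018] [-0.278  0.446  1.074]
jar [ 0.687 -0.113  0.079] [ 0.689 -0.114  0.077]
meas [0.657 0.163 0.068] [0.667 0.161 0.058]
```

jog_arm:
  steps:
    - {"delta_rot": [0, 0, 0], "linear": [0.019, -0.036, 0], "grip": 0.0854}
    - {"delta_rot": [0, 0, 0], "linear": [0.019, -0.036, 0], "grip": 0.0854}
    - {"delta_rot": [0, 0, 0], "linear": [0.019, -0.036, 0], "grip": 0.0854}
    - {"delta_rot": [0, 0, 0], "linear": [0.019, -0.036, 0], "grip": 0.0854}
    - {"delta_rot": [0, 0, 0], "linear": [0.019, -0.036, 0], "grip": 0.0854}
    - {"delta_rot": [0, 0, 0], "linear": [0.019, -0.036, 0], "grip": 0.0854}
    - {"delta_rot": [0, 0, 0], "linear": [0.019, -0.036, 0], "grip": 0.0854}
    - {"delta_rot": [0, 8.35, 0], "linear": [0.019, -0.036, 0], "grip": 0.0854}
    - {"delta_rot": [0, 8.35, 0], "linear": [0.015, -0.03, 0], "grip": 0.0854}
    - {"delta_rot": [0, 0, 0], "linear": [0, 0, 0], "grip": 0.0854}

```text
t: 2.1
tool_pos: [0.5091, -0.0153, 0.2619]
tool_rot: [-3.106, -0.006, -0.456]
contact_force: [0.2, -0.3, -1.0]
opening: 0.0855
grip_force: 0.0
```

Run:
```python
from h import *
p,d,K,W=grab('wrist'); np.savez('w1',p=p,d=d,K=K,W=W); print(W.round(3),T_tool()[:3,3])
k=cv2.resize(p[100:290,140:380],None,fx=3,fy=3,interpolation=cv2.INTER_CUBIC); cv2.imwrite('pics/w1.png',k[...,::-1])
```

```text
[[ 0.004 -1.    -0.     0.539]
 [-1.    -0.004  0.001 -0.016]
 [-0.001  0.    -1.     0.421]
 [ 0.     0.     0.     1.   ]] [ 0.50940936 -0.01698249  0.26244179]
```

View pics/w1.png

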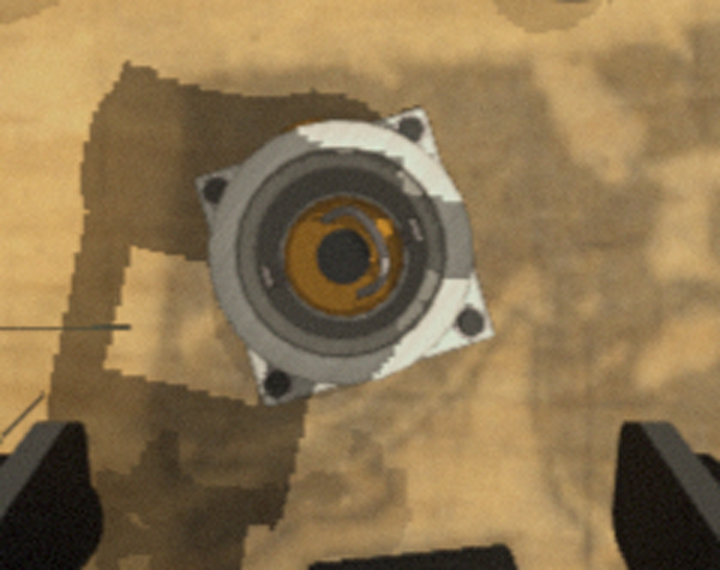

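The crop shows the housing with its well at crop (342,255). The springs are at (267,275) and (417,230), and the bail arch is dropped to the right, toward (383,250), beside the right-hand spring.

Run:
```python
from h import *
D=np.load('w1.npz'); X=cloud(D['d'],D['K'],D['W']); p=D['p']; K,W=D['K'],D['W']
P=X[100:290,140:380].reshape(-1,3)
r=P[abs(P[:,2]-.12)<.004]; print('rim',cv2.minEnclosingCircle((r[:,:2]*1000).astype(np.float32)),len(r),np.median(r[:,2]))
# circle lsq on brass mask
h=cv2.cvtColor(p,cv2.COLOR_RGB2HSV)
b=np.zeros(h.shape[:2],np.uint8); b[160:210,230:280]=1
m=((h[...,0]>8)&(h[...,0]<28)&(h[...,1]>170)).astype(np.uint8)*b
m=cv2.morphologyEx(m,cv2.MORPH_OPEN,np.ones((2,2),np.uint8)); c=np.vstack(cv2.findContours(m,0,2)[0]); (cx,cy),R=cv2.minEnclosingCircle(c)
print('brass',cx,cy,R,ray(K,W,cx,cy,.033).round(4),'radius mm',R/K[0,0]*(W[2,3]-.033)*1000)
f=P[abs(P[:,2]-.01)<.003]; print('foot',cv2.minAreaRect((f[:,:2]*1000).astype(np.float32)))
g=X[160:212,225:285]; gp=p[160:212,225:285]
q=g.reshape(-1,3); c0=np.array([.543,-.01])
s=(np.hypot(*(q[:,:2]-c0).T)<.027)&(q[:,2]>.03)&(q[:,2]<.09); q=q[s]
for lo in np.arange(.03,.085,.006):
    t=q[(q[:,2]>=lo)&(q[:,2]<lo+.006)]
    if len(t): print(round(lo,3),len(t),t.mean(0).round(4))
b=q[(q[:,2]>.05)&(q[:,2]<.072)]; print((b*1000).round().astype(int).tolist())
```

```text
rim ((544.6526489257812, -12.256128311157227), 44.979026794433594) 2457 0.12164535209593741
brass 255.07777404785156 185.94444274902344 19.321020126342773 [ 0.5434 -0.0133  0.033 ] radius mm 25.253085676072043
foot ((535.17333984375, -8.561294555664062), (194.0645294189453, 286.3109130859375), 82.21662902832031)
0.03 609 [ 0.5431 -0.0098  0.035 ]
0.036 442 [ 0.5436 -0.0103  0.0369]
0.042 35 [ 0.5439 -0.0084  0.0445]
0.048 28 [ 0.5382 -0.0083  0.0513]
0.054 32 [ 0.5452 -0.0162  0.0573]
0.06 65 [ 0.5479 -0.0195  0.0633]
0.066 36 [ 0.5483 -0.021   0.0672]
0.072 9 [0.531  0.0115 0.0743]
0.078 8 [0.5286 0.0112 0.0819]
0.084 8 [0.5299 0.0109 0.0875]
[[565, -13, 57], [565, -15, 57], [565, -16, 57], [564, -10, 52], [564, -11, 54], [564, -12, 56], [564, -13, 56], [564, -15, 59], [564, -16, 61], [564, -17, 60], [564, -18, 61], [563, -10, 52], [563, -11, 55], [563, -12, 55], [563, -13, 58], [563, -15, 59], [562, -16, 61], [562, -17, 62], [562, -18, 62], [562, -19, 61], [562, -21, 60], [562, -8, 50], [562, -10, 51], [562, -11, 52], [562, -12, 54], [562, -13, 55], [561, -15, 58], [561, -16, 60], 
[... 1253 characters left out ...]
, 53], [537, -27, 59], [537, -28, 61], [537, -29, 61], [537, -30, 60], [536, 12, 59], [536, -27, 58], [536, -28, 61], [536, -29, 60], [536, -31, 58], [534, 12, 63], [534, -26, 55], [534, -27, 57], [534, -28, 58], [535, -29, 59], [533, 12, 65], [533, -25, 53], [533, -26, 54], [533, -27, 56], [533, -28, 58], [533, -29, 56], [532, -25, 52], [532, -26, 54], [532, -27, 55], [532, -28, 56], [531, 14, 66], [531, 14, 54], [531, -25, 52], [531, -26, 53], [531, -27, 52], [530, 13, 61], [529, -25, 51], [528, 13, 67], [528, 12, 57], [527, 12, 64], [527, 11, 53], [526, 11, 72], [526, 11, 60], [525, 10, 70], [525, 10, 60], [524, 9, 71], [523, 8, 60], [522, 7, 61], [521, 5, 53], [520, 4, 59], [519, 3, 50]]
```

jog_arm:
  steps:
    - {"delta_rot": [0, 0, 0], "linear": [0, 0.039, 0], "grip": 0.0854}
    - {"delta_rot": [0, 0, 0], "linear": [0, 0.039, 0], "grip": 0.0854}
    - {"delta_rot": [0, 0, 0], "linear": [0, 0.039, 0], "grip": 0.0854}
    - {"delta_rot": [0, 0, 0], "linear": [0, 0.039, 0], "grip": 0.0854}
    - {"delta_rot": [0, 0, 0], "linear": [0, 0.039, 0], "grip": 0.0854}
    - {"delta_rot": [0, 0, 0], "linear": [0, 0.039, 0], "grip": 0.0854}
    - {"delta_rot": [0, 0, 0], "linear": [0, 0, 0], "grip": 0.0854}
    - {"delta_rot": [0, 0, 0], "linear": [0, 0, 0], "grip": 0.0854}

```text
t: 2.95
tool_pos: [0.51, -0.2541, 0.263]
tool_rot: [-3.108, 0.005, -0.453]
contact_force: [0.6, -0.2, -0.6]
opening: 0.0857
grip_force: 0.0
```

Run:
```python
from h import *
p,d,K,W=grab('wrist'); np.savez('w2',p=p,d=d,K=K,W=W); print(W[:3,3].round(4),T_tool()[:3,3])
k=cv2.resize(p[90:290,140:380],None,fx=3,fy=3,interpolation=cv2.INTER_CUBIC); cv2.imwrite('pics/w2.png',k[...,::-1])
X=cloud(d,K,W); h=cv2.cvtColor(p,cv2.COLOR_RGB2HSV)
Q=X[90:290,140:380].reshape(-1,3); near=np.hypot(Q[:,0]-.543,Q[:,1]+.252)<.09; Q=Q[near]
def rect(P): return cv2.minAreaRect((P[:,:2]*1000).astype(np.float32)),len(P),np.median(P[:,2])
for z in(.182,.126,.12,.012): print(z,rect(Q[abs(Q[:,2]-z)<.0035]))
```

```text
[ 0.5397 -0.2553  0.4224] [ 0.51019137 -0.2530253   0.26311802]
0.182 (((544.1332397460938, -252.0537872314453), (19.978851318359375, 19.813894271850586), 15.85177993774414), 565, np.float64(0.18332267876155797))
0.126 (((543.9931030273438, -252.1141357421875), (79.52803802490234, 69.46733093261719), 15.525903701782227), 1610, np.float64(0.12701624039944906))
0.12 (((544.1337280273438, -252.16075134277344), (80.20272827148438, 70.07755279541016), 15.564398765563965), 3837, np.float64(0.12177835649791924))
0.012 (((492.4342346191406, -267.0046691894531), (2.5506935119628906, 86.05003356933594), 15.446964263916016), 95, np.float64(0.012840980113027811))
```

View pics/w2.png

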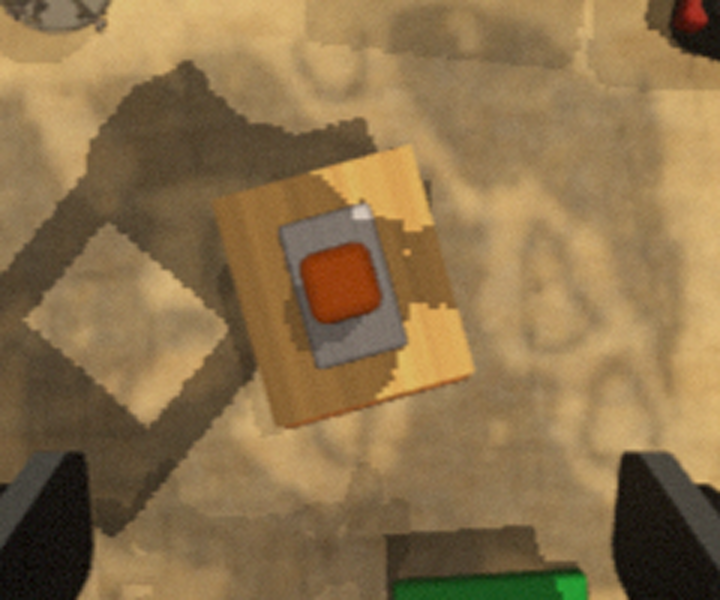

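The wrist crop shows the wooden stand with the orange handle at crop (341,283). This is the meant stand; the green decoy is at the bottom, around (490,585). The plate measures 80x70 at yaw 15.6° and the handle is square and centred. What's left to find is which way the hook's point faces, from the side crop.

Run:
```python
from h import *
p=np.load('side.npz')['p']; k=cv2.resize(p[190:268,240:315],None,fx=7,fy=7,interpolation=cv2.INTER_CUBIC); cv2.imwrite('pics/s1.png',k[...,::-1])
S=np.load('side.npz'); K,W=S['K'],S['W']; M=np.linalg.inv(W)
for yaw in(15.6,195.6):
    c,s=np.cos(np.radians(yaw)),np.sin(np.radians(yaw))
    for nm,x,z in(('shank',-7,-80),('bar',0,-100),('tip',7,-89)):
        q=M@np.array([.544+x/1000*c,-.252+x/1000*s,.12+z/1000,1]); u=K@(q[:3]/q[2]); print(yaw,nm,((u[:2]-[240,190])*7).round())
```

```text
15.6 shank [236. 366.]
15.6 bar [251. 403.]
15.6 tip [267. 376.]
195.6 shank [267. 358.]
195.6 bar [251. 403.]
195.6 tip [236. 385.]
```

View pics/s1.png

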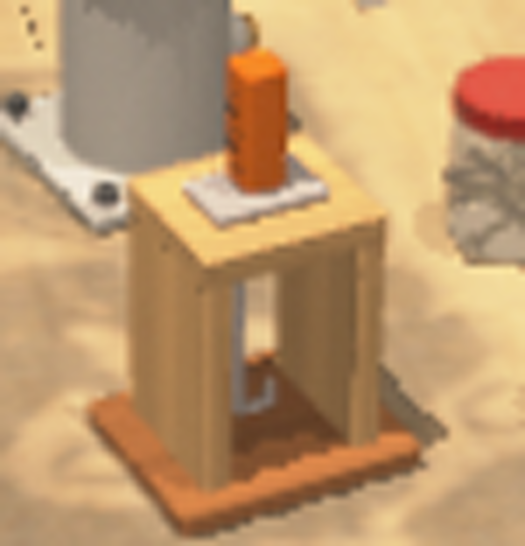

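The side crop shows the shank at crop u=238 and the upturned tip at (270,380). That matches the projection for hook x at yaw +15.6°. Next I untilt, centre over the handle and turn so that tool y lies along hook x.

jog_arm:
  steps:
    - {"delta_rot": [0, -8.35, 0], "linear": [0, 0, 0], "grip": 0.0854}
    - {"delta_rot": [0, -8.35, 0], "linear": [0, 0, 0], "grip": 0.0854}
    - {"delta_rot": [0, 0, 0], "linear": [0.034, -0.002, 0], "grip": 0.06}
    - {"delta_rot": [0, 0, -8.12], "linear": [0, 0, 0], "grip": 0.06}
    - {"delta_rot": [0, 0, -8.12], "linear": [0, 0, 0], "grip": 0.06}
    - {"delta_rot": [0, 0, -8.12], "linear": [0, 0, 0], "grip": 0.06}
    - {"delta_rot": [0, 0, -8.12], "linear": [0, 0, 0], "grip": 0.06}
    - {"delta_rot": [0, 0, -8.12], "linear": [0, 0, 0], "grip": 0.06}
    - {"delta_rot": [0, 0, -8.12], "linear": [0, 0, 0], "grip": 0.06}
    - {"delta_rot": [0, 0, -8.12], "linear": [0, 0, 0], "grip": 0.06}

```text
t: 4.0
tool_pos: [0.5447, -0.2491, 0.2636]
tool_rot: [-2.757, -1.505, 0.0]
contact_force: [0.0, -0.2, 0.5]
opening: 0.0601
grip_force: 0.0
```

jog_arm:
  steps:
    - {"delta_rot": [0, 0, -8.12], "linear": [0, 0, 0], "grip": 0.06}
    - {"delta_rot": [0, 0, -8.12], "linear": [0, 0, 0], "grip": 0.06}
    - {"delta_rot": [0, 0, -8.12], "linear": [0, 0, 0], "grip": 0.06}
    - {"delta_rot": [0, 0, -8.12], "linear": [0, 0, 0], "grip": 0.06}
    - {"delta_rot": [0, 0, -8.12], "linear": [0, 0, 0], "grip": 0.06}
    - {"delta_rot": [0, 0, -8.12], "linear": [0, 0, 0], "grip": 0.06}
    - {"delta_rot": [0, 0, 0], "linear": [0, 0, 0], "grip": 0.06}
    - {"delta_rot": [0, 0, 0], "linear": [0, 0, 0], "grip": 0.06}

```text
t: 4.8
tool_pos: [0.5447, -0.2496, 0.2636]
tool_rot: [-1.903, -2.5, 0.0]
contact_force: [0.1, -0.4, -0.5]
opening: 0.0602
grip_force: 0.0
```

Run:
```python
from h import *
for _ in range(2):
    p,d,K,W=grab('wrist'); T=T_tool(); print(T.round(4).tolist(), np.degrees(np.arctan2(T[1,0],T[0,0])),ctrl.get_obs()['q'].round(2))
X=cloud(d,K,W); Q=X.reshape(-1,3); near=np.hypot(Q[:,0]-.543,Q[:,1]+.252)<.075; Q=Q[near]
def rect(P): return cv2.minAreaRect((P[:,:2]*1000).astype(np.float32)),len(P),np.median(P[:,2])
for z in(.182,.12): print(z,rect(Q[abs(Q[:,2]-z)<.0035]))
```

```text
[[-0.2666, 0.9638, -0.0001, 0.5446], [0.9638, 0.2666, 0.0, -0.2498], [0.0001, -0.0001, -1.0, 0.2636], [0.0, 0.0, 0.0, 1.0]] 105.4618765225548 [-0.55 -0.03  1.64 -0.    1.53 -0.82]
[[-0.2668, 0.9637, -0.0, 0.5446], [0.9637, 0.2668, 0.0, -0.25], [0.0, 0.0, -1.0, 0.2636], [0.0, 0.0, 0.0, 1.0]] 105.47686607246862 [-0.55 -0.03  1.64  0.    1.53 -0.82]
0.182 (((543.992431640625, -250.850830078125), (19.49932289123535, 18.91109275817871), 15.493391036987305), 566, np.float64(0.18319469537052616))
0.12 (((544.1238403320312, -251.2587432861328), (80.19546508789062, 69.84600830078125), 15.561676979064941), 3590, np.float64(0.12176239651773785))
```

jog_arm:
  steps:
    - {"delta_rot": [0, 0, 0], "linear": [-0.0013, -0.001, 0.03], "grip": 0.06}
    - {"delta_rot": [0, 0, 0], "linear": [0, 0, 0.03], "grip": 0.06}
    - {"delta_rot": [0, 0, 0], "linear": [0, 0, 0.03], "grip": 0.06}
    - {"delta_rot": [0, 0, 0], "linear": [0, 0, 0.025], "grip": 0.06}
    - {"delta_rot": [0, 0, 0], "linear": [0, 0, 0.0145], "grip": 0.06}
    - {"delta_rot": [0, 0, 0], "linear": [0, 0, 0], "grip": 0.025}
    - {"delta_rot": [0, 0, 0], "linear": [0, 0, 0], "grip": 0.025}
    - {"delta_rot": [0, 0, 0], "linear": [0, 0, 0], "grip": 0.01}
    - {"delta_rot": [0, 0, 0], "linear": [0, 0, 0], "grip": 0.01}
    - {"delta_rot": [0, 0, 0], "linear": [0, 0, 0], "grip": 0.01}
  newtons: 60

```text
t: 5.9
tool_pos: [0.5451, -0.2527, 0.1362]
tool_rot: [1.898, 2.499, 0.001]
contact_force: [0.5, 0.7, 4.3]
opening: 0.0193
grip_force: 59.5
```

jog_arm:
  steps:
    - {"delta_rot": [0, 0, 0], "linear": [0, 0, -0.01], "grip": 0.01}
    - {"delta_rot": [0, 0, 0], "linear": [0, 0, -0.02], "grip": 0.01}
    - {"delta_rot": [0, 0, 0], "linear": [0, 0, -0.025], "grip": 0.01}
    - {"delta_rot": [0, 0, 0], "linear": [0, 0, -0.03], "grip": 0.01}
    - {"delta_rot": [0, 0, 0], "linear": [0, 0, -0.03], "grip": 0.01}
    - {"delta_rot": [0, 0, 0], "linear": [0, 0, -0.025], "grip": 0.01}
    - {"delta_rot": [0, 0, 0], "linear": [0, 0, -0.01], "grip": 0.01}
    - {"delta_rot": [0, 0, 0], "linear": [0, 0, 0], "grip": 0.01}
    - {"delta_rot": [0, 0, 0], "linear": [0, 0, 0], "grip": 0.01}

```text
t: 6.8
tool_pos: [0.5434, -0.2517, 0.2825]
tool_rot: [-1.899, -2.5, 0.0]
contact_force: [-0.1, -0.3, -2.1]
opening: 0.0192
grip_force: 58.9
```

Run:
```python
from h import *
o=ctrl.get_obs(); print(o['tool_pos'].round(4),o['contact_force'].round(2),o['opening'],o['grip_force'])
p,d,K,W=grab('wrist'); s,_,_,_=grab('side')
np.savez('w3',p=p,d=d,K=K,W=W)
T=T_tool(); M=np.linalg.inv(T)
k=cv2.resize(p,None,fx=1.2,fy=1.2); k2=cv2.resize(s[120:260,200:330],(428,461)); 
im=np.zeros((461,614+0,3),np.uint8); im[:]=k[:461,:614]; cv2.imwrite('pics/w3.png',im[...,::-1])
# expected projection of hook_bar, shank, tip (hook x = tool y, hook y = tool x)
c=np.linalg.inv(np.array(ctrl.camera_info('wrist')['T_tool_cam']))
for nm,q in(('bar',(0,0,.114)),('tip',(0,.007,.103)),('shankbot',(0,-.007,.114))):
    a=c@np.array([*q,1]); u=K@(a[:3]/a[2]); print(nm,(u[:2]*1.2).round())
```

```text
[ 0.5434 -0.2517  0.2825] [-0.13 -0.31 -2.09] 0.019164836204141472 58.91255021095276
bar [309. 221.]
tip [318. 225.]
shankbot [299. 221.]
```

View pics/w3.png

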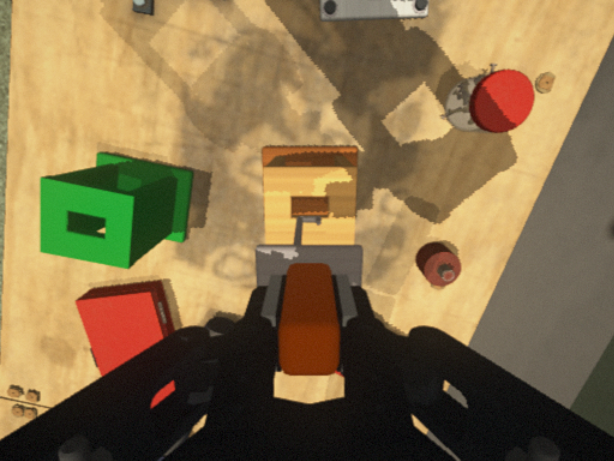

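The picture shows the held hook, with its bar at about (311,219) and its point at (320,221). This agrees with the predicted (309,221) and (318,225).

jog_arm:
  steps:
    - {"delta_rot": [0, 0, 0], "linear": [0.0332, 0.0092, 0], "grip": 0.01}
    - {"delta_rot": [0, 0, 0], "linear": [0.0332, 0.0092, 0], "grip": 0.01}
    - {"delta_rot": [0, 0, 0], "linear": [0.0332, 0.0092, 0], "grip": 0.01}
    - {"delta_rot": [0, 0, 0], "linear": [0.0332, 0.0092, 0], "grip": 0.01}
    - {"delta_rot": [0, 0, 0], "linear": [0.0332, 0.0092, 0], "grip": 0.01}
    - {"delta_rot": [0, 0, 0], "linear": [0.0332, 0.0092, 0], "grip": 0.01}
    - {"delta_rot": [0, 0, 0], "linear": [0.0332, 0.0092, 0], "grip": 0.01}

```text
t: 7.6
tool_pos: [0.5428, -0.0094, 0.2821]
tool_rot: [-1.899, -2.499, 0.002]
contact_force: [-0.3, -0.1, -1.8]
opening: 0.0196
grip_force: 58.9
```

jog_arm:
  steps:
    - {"delta_rot": [0, 0, 7.95], "linear": [0, 0, 0], "grip": 0.01}
    - {"delta_rot": [0, 0, 7.95], "linear": [0, 0, 0], "grip": 0.01}
    - {"delta_rot": [0, 0, 7.95], "linear": [0, 0, 0], "grip": 0.01}
    - {"delta_rot": [0, 0, 7.95], "linear": [0, 0, 0], "grip": 0.01}
    - {"delta_rot": [0, 0, 7.95], "linear": [0, 0, 0], "grip": 0.01}
    - {"delta_rot": [0, 0, 7.95], "linear": [0, 0, 0], "grip": 0.01}
    - {"delta_rot": [0, 0, 7.95], "linear": [0, 0, 0], "grip": 0.01}
    - {"delta_rot": [0, 0, 7.95], "linear": [0, 0, 0], "grip": 0.01}
    - {"delta_rot": [0, 0, 7.95], "linear": [0, 0, 0], "grip": 0.01}
    - {"delta_rot": [0, 0, 7.95], "linear": [0, 0, 0], "grip": 0.01}

```text
t: 8.6
tool_pos: [0.543, -0.0107, 0.282]
tool_rot: [-3.062, -0.699, 0.005]
contact_force: [0.1, 1.2, -0.3]
opening: 0.0191
grip_force: 58.9
```

jog_arm:
  steps:
    - {"delta_rot": [0, 0, 0], "linear": [0, 0, 0], "grip": 0.01}
    - {"delta_rot": [0, 0, 0], "linear": [0, 0, 0], "grip": 0.01}

```text
t: 8.8
tool_pos: [0.5433, -0.0108, 0.2827]
tool_rot: [-3.059, -0.712, 0.003]
contact_force: [-0.1, -0.0, -1.2]
opening: 0.0193
grip_force: 58.9
```

Run:
```python
from h import *
o=ctrl.get_obs(); print(o['tool_pos'].round(4),o['contact_force'].round(2),o['q'].round(2))
p,d,K,W=grab('wrist'); np.savez('w4',p=p,d=d,K=K,W=W); T=T_tool(); print(np.degrees(np.arctan2(T[1,0],T[0,0])))
Q=cloud(d,K,W)[:260].reshape(-1,3); Q=Q[np.hypot(Q[:,0]-.544,Q[:,1]+.012)<.05]; r=Q[abs(Q[:,2]-.1215)<.003]
from scipy.optimize import least_squares
print(cv2.minEnclosingCircle((r[:,:2]*1000).astype(np.float32)),len(r))
k=cv2.resize(p[60:260,150:370],None,fx=3,fy=3,interpolation=cv2.INTER_CUBIC); cv2.imwrite('pics/w4.png',k[...,::-1])
```

```text
[ 0.5433 -0.0108  0.2827] [-0.05 -0.03 -1.21] [-0.16 -0.17  1.74  0.    1.57  0.96]
26.18479886931464
((544.8893432617188, -12.264410018920898), 44.89362716674805) 1875
```

View pics/w4.png

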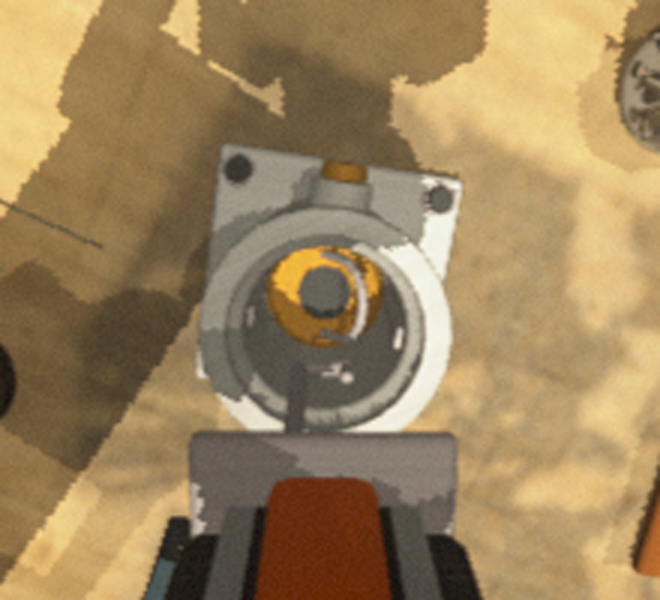

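The crop shows the bail with its ends at (325,256) and (324,335) and its crown at (362,292), so the pivot line runs upright in the image. The hook is therefore aligned with the bail, and its shank at (297,395) lies on the inside. I'll lower it along the axis.

jog_arm:
  steps:
    - {"delta_rot": [0, 0, 0], "linear": [0, 0, 0.025], "grip": 0.01}
    - {"delta_rot": [0, 0, 0], "linear": [0, 0, 0.025], "grip": 0.01}
    - {"delta_rot": [0, 0, 0], "linear": [0, 0, 0.025], "grip": 0.01}
    - {"delta_rot": [0, 0, 0], "linear": [0, 0, 0.017], "grip": 0.01}
    - {"delta_rot": [0, 0, 0], "linear": [0, 0, 0], "grip": 0.01}

```text
t: 9.35
tool_pos: [0.5418, -0.0105, 0.1885]
tool_rot: [-3.058, -0.709, 0.009]
contact_force: [0.5, -0.0, -1.5]
opening: 0.0191
grip_force: 58.9
```

jog_arm:
  steps:
    - {"delta_rot": [0, 0, 0], "linear": [0, 0, 0.006], "grip": 0.01}
    - {"delta_rot": [0, 0, 0], "linear": [0, 0, 0.006], "grip": 0.01}
    - {"delta_rot": [0, 0, 0], "linear": [0, 0, 0.006], "grip": 0.01}

```text
t: 9.65
tool_pos: [0.5445, -0.011, 0.1749]
tool_rot: [3.06, 0.708, 0.003]
contact_force: [0.2, 0.0, -0.6]
opening: 0.0195
grip_force: 58.9
```

jog_arm:
  steps:
    - {"delta_rot": [0, 0, 0], "linear": [0, 0, 0.006], "grip": 0.01}
    - {"delta_rot": [0, 0, 0], "linear": [0, 0, 0.006], "grip": 0.01}
    - {"delta_rot": [0, 0, 0], "linear": [0, 0, 0], "grip": 0.01}

```text
t: 9.95
tool_pos: [0.543, -0.0107, 0.1608]
tool_rot: [-3.06, -0.708, 0.003]
contact_force: [0.4, -0.0, -1.1]
opening: 0.0197
grip_force: 58.9
```

jog_arm:
  steps:
    - {"delta_rot": [0, 0, 0], "linear": [0, 0.003, 0], "grip": 0.01}
    - {"delta_rot": [0, 0, 0], "linear": [0, 0.003, 0], "grip": 0.01}
    - {"delta_rot": [0, 0, 0], "linear": [0, 0.003, 0], "grip": 0.01}
    - {"delta_rot": [0, 0, 0], "linear": [0, 0.003, 0], "grip": 0.01}
    - {"delta_rot": [0, 0, 0], "linear": [0, 0, 0], "grip": 0.01}

```text
t: 10.45
tool_pos: [0.5493, -0.0221, 0.1622]
tool_rot: [3.061, 0.707, 0.001]
contact_force: [0.7, -0.1, -1.2]
opening: 0.0194
grip_force: 58.9
```

jog_arm:
  steps:
    - {"delta_rot": [0, 0, 0], "linear": [0, 0.002, 0], "grip": 0.01}
    - {"delta_rot": [0, 0, 0], "linear": [0, 0.002, 0], "grip": 0.01}
    - {"delta_rot": [0, 0, 0], "linear": [0, 0, 0], "grip": 0.01}

```text
t: 10.75
tool_pos: [0.5508, -0.0254, 0.162]
tool_rot: [3.061, 0.708, -0.0]
contact_force: [-0.2, -0.8, -0.1]
opening: 0.0195
grip_force: 58.9
```

Run:
```python
from h import *
o=ctrl.get_obs(); print(o['tool_pos'].round(4),o['contact_force'].round(2))
p,d,K,W=grab('wrist')
k=cv2.resize(p[60:260,150:370],None,fx=3,fy=3,interpolation=cv2.INTER_CUBIC); cv2.imwrite('pics/w5.png',k[...,::-1])
```

```text
[ 0.5508 -0.0254  0.162 ] [-0.21 -0.83 -0.12]
```

View pics/w5.png

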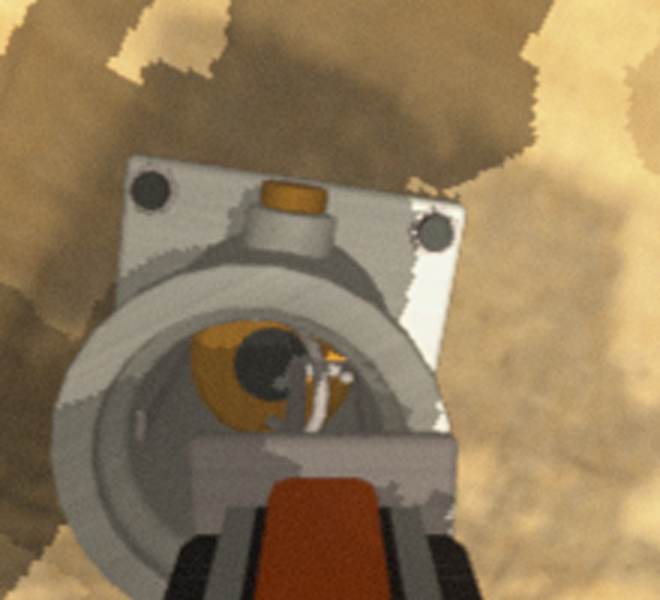

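The crop shows the bright wire at (317,390), between the shank at (297,390) and the upturned point at (342,375), so the bail is in the gap. I'll raise until the bar carries it, then bring it upright.

jog_arm:
  steps:
    - {"delta_rot": [0, 0, 0], "linear": [0, 0, -0.003], "grip": 0.01}
    - {"delta_rot": [0, 0, 0], "linear": [0, 0, -0.003], "grip": 0.01}
    - {"delta_rot": [0, 0, 0], "linear": [0, 0, -0.003], "grip": 0.01}
    - {"delta_rot": [0, 0, 0], "linear": [0, 0, -0.002], "grip": 0.01}
    - {"delta_rot": [0, 0, 0], "linear": [0, 0, 0], "grip": 0.01}

```text
t: 11.3
tool_pos: [0.5511, -0.0252, 0.1736]
tool_rot: [3.06, 0.708, 0.002]
contact_force: [0.3, 0.3, -0.7]
opening: 0.0193
grip_force: 58.9
```

jog_arm:
  steps:
    - {"delta_rot": [0, 0, 0], "linear": [0, -0.0026, -0.001], "grip": 0.01}
    - {"delta_rot": [0, 0, 0], "linear": [0, -0.0026, -0.001], "grip": 0.01}
    - {"delta_rot": [0, 0, 0], "linear": [0, -0.0026, -0.001], "grip": 0.01}
    - {"delta_rot": [0, 0, 0], "linear": [0, -0.0026, -0.0005], "grip": 0.01}
    - {"delta_rot": [0, 0, 0], "linear": [0, -0.0026, -0.0005], "grip": 0.01}
    - {"delta_rot": [0, 0, 0], "linear": [0, -0.002, -0.0005], "grip": 0.01}
    - {"delta_rot": [0, 0, 0], "linear": [0, 0, 0], "grip": 0.01}

```text
t: 12.0
tool_pos: [0.5441, -0.0115, 0.1775]
tool_rot: [3.061, 0.708, 0.0]
contact_force: [-0.1, -0.3, -0.8]
opening: 0.0194
grip_force: 58.9
```

jog_arm:
  steps:
    - {"delta_rot": [0, 0, 0], "linear": [0, 0, -0.001], "grip": 0.01}
    - {"delta_rot": [0, 0, 0], "linear": [0, 0, -0.001], "grip": 0.01}
    - {"delta_rot": [0, 0, 0], "linear": [0, 0, -0.001], "grip": 0.01}
    - {"delta_rot": [0, 0, 0], "linear": [0, 0, -0.001], "grip": 0.01}

```text
t: 12.4
tool_pos: [0.5434, -0.0114, 0.18]
tool_rot: [-3.059, -0.707, 0.003]
contact_force: [1.2, 1.2, -7.8]
opening: 0.0194
grip_force: 58.7
```

The load comes on at the height expected for the crown, so the bail is caught. I'll draw the strainer out slowly.

jog_arm:
  steps:
    - {"delta_rot": [0, 0, 0], "linear": [0, 0, -0.0015], "grip": 0.01}
    - {"delta_rot": [0, 0, 0], "linear": [0, 0, -0.002], "grip": 0.01}
    - {"delta_rot": [0, 0, 0], "linear": [0, 0, -0.0025], "grip": 0.01}
    - {"delta_rot": [0, 0, 0], "linear": [0, 0, -0.003], "grip": 0.01}
    - {"delta_rot": [0, 0, 0], "linear": [0, 0, -0.003], "grip": 0.01}
    - {"delta_rot": [0, 0, 0], "linear": [0, 0, -0.003], "grip": 0.01}

```text
t: 13.0
tool_pos: [0.544, -0.0117, 0.1965]
tool_rot: [-3.061, -0.708, 0.001]
contact_force: [0.4, 1.4, -11.7]
opening: 0.0195
grip_force: 58.9
```

jog_arm:
  steps:
    - {"delta_rot": [0, 0, 0], "linear": [0, 0, -0.003], "grip": 0.01}
    - {"delta_rot": [0, 0, 0], "linear": [0, 0, -0.003], "grip": 0.01}
    - {"delta_rot": [0, 0, 0], "linear": [0, 0, -0.003], "grip": 0.01}
    - {"delta_rot": [0, 0, 0], "linear": [0, 0, -0.003], "grip": 0.01}
    - {"delta_rot": [0, 0, 0], "linear": [0, 0, -0.003], "grip": 0.01}
    - {"delta_rot": [0, 0, 0], "linear": [0, 0, -0.003], "grip": 0.01}
    - {"delta_rot": [0, 0, 0], "linear": [0, 0, -0.003], "grip": 0.01}
    - {"delta_rot": [0, 0, 0], "linear": [0, 0, -0.003], "grip": 0.01}

```text
t: 13.8
tool_pos: [0.5442, -0.0118, 0.2208]
tool_rot: [3.061, 0.708, 0.0]
contact_force: [0.5, 0.3, -11.1]
opening: 0.0196
grip_force: 58.9
```

jog_arm:
  steps:
    - {"delta_rot": [0, 0, 0], "linear": [0, 0, -0.003], "grip": 0.01}
    - {"delta_rot": [0, 0, 0], "linear": [0, 0, -0.003], "grip": 0.01}
    - {"delta_rot": [0, 0, 0], "linear": [0, 0, -0.003], "grip": 0.01}
    - {"delta_rot": [0, 0, 0], "linear": [0, 0, -0.003], "grip": 0.01}
    - {"delta_rot": [0, 0, 0], "linear": [0, 0, -0.003], "grip": 0.01}
    - {"delta_rot": [0, 0, 0], "linear": [0, 0, -0.003], "grip": 0.01}
    - {"delta_rot": [0, 0, 0], "linear": [0, 0, -0.003], "grip": 0.01}
    - {"delta_rot": [0, 0, 0], "linear": [0, 0, -0.003], "grip": 0.01}
    - {"delta_rot": [0, 0, 0], "linear": [0, 0, -0.003], "grip": 0.01}
    - {"delta_rot": [0, 0, 0], "linear": [0, 0, -0.003], "grip": 0.01}

```text
t: 14.8
tool_pos: [0.5442, -0.0117, 0.2507]
tool_rot: [-3.061, -0.708, -0.0]
contact_force: [-0.3, 0.1, -11.5]
opening: 0.0191
grip_force: 58.9
```

jog_arm:
  steps:
    - {"delta_rot": [0, 0, 0], "linear": [0, 0, -0.003], "grip": 0.01}
    - {"delta_rot": [0, 0, 0], "linear": [0, 0, -0.003], "grip": 0.01}
    - {"delta_rot": [0, 0, 0], "linear": [0, 0, -0.003], "grip": 0.01}
    - {"delta_rot": [0, 0, 0], "linear": [0, 0, -0.003], "grip": 0.01}
    - {"delta_rot": [0, 0, 0], "linear": [0, 0, -0.003], "grip": 0.01}
    - {"delta_rot": [0, 0, 0], "linear": [0, 0, -0.003], "grip": 0.01}
    - {"delta_rot": [0, 0, 0], "linear": [0, 0, -0.003], "grip": 0.01}
    - {"delta_rot": [0, 0, 0], "linear": [0, 0, -0.003], "grip": 0.01}
    - {"delta_rot": [0, 0, 0], "linear": [0, 0, -0.003], "grip": 0.01}
    - {"delta_rot": [0, 0, 0], "linear": [0, 0, -0.003], "grip": 0.01}

```text
t: 15.8
tool_pos: [0.5446, -0.012, 0.2819]
tool_rot: [3.06, 0.708, 0.003]
contact_force: [0.0, 0.4, -5.6]
opening: 0.019
grip_force: 59.7
```

jog_arm:
  steps:
    - {"delta_rot": [0, 0, 0], "linear": [0, 0, -0.004], "grip": 0.01}
    - {"delta_rot": [0, 0, 0], "linear": [0, 0, -0.005], "grip": 0.01}
    - {"delta_rot": [0, 0, 0], "linear": [0, 0, -0.005], "grip": 0.01}
    - {"delta_rot": [0, 0, 0], "linear": [0, 0, -0.005], "grip": 0.01}
    - {"delta_rot": [0, 0, 0], "linear": [0, 0, -0.005], "grip": 0.01}
    - {"delta_rot": [0, 0, 0], "linear": [0, 0, -0.005], "grip": 0.01}
    - {"delta_rot": [0, 0, 0], "linear": [0, 0, -0.003], "grip": 0.01}
    - {"delta_rot": [0, 0, 0], "linear": [0, 0, 0], "grip": 0.01}
    - {"delta_rot": [0, 0, 0], "linear": [0, 0, 0], "grip": 0.01}

```text
t: 16.7
tool_pos: [0.5441, -0.0118, 0.3124]
tool_rot: [3.061, 0.708, -0.0]
contact_force: [0.0, -0.2, -5.0]
opening: 0.0194
grip_force: 59.7
```

Run:
```python
from h import *
o=ctrl.get_obs(); print(o['tool_pos'].round(4),o['contact_force'].round(2))
p,d,K,W=grab('wrist'); s,ds,Ks,Ws=grab('side')
a=cv2.resize(p[60:310,140:390],(396,396)); b=cv2.resize(s[100:240,190:330],(396,396))
cv2.imwrite('pics/w6.png',np.hstack([a,b])[...,::-1])
```

```text
[ 0.5441 -0.0118  0.3124] [ 0.01 -0.2  -5.01]
```

View pics/w6.png

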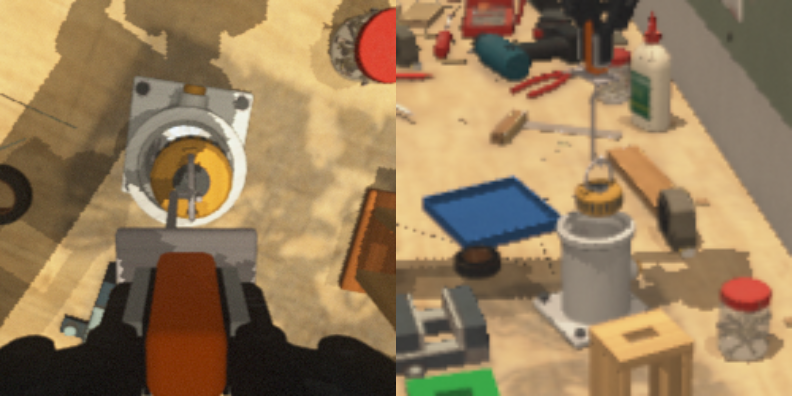

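The strainer hangs level on the hook, clear of the rim: left half at about (190,180), right half at (597,195). The force of 5 N is its weight plus the hook's. Now a better fix on the tray.

Run:
```python
from h import *
for n in('side','scene'):
    D=np.load(n+'.npz'); X=cloud(D['d'],D['K'],D['W']); h=cv2.cvtColor(D['p'],cv2.COLOR_RGB2HSV)
    m=((h[...,0]>95)&(h[...,0]<130)&(h[...,1]>90)&(D['d']>0)&(abs(X[...,0]-.44)<.12)&(abs(X[...,1]-.26)<.12)&(X[...,2]<.03)).astype(np.uint8)
    m=cv2.morphologyEx(m,cv2.MORPH_OPEN,np.ones((3,3),np.uint8))
    P=X[m>0]; print(n,cv2.minAreaRect((P[:,:2]*1000).astype(np.float32)),len(P),P[:,2].min().round(3),P[:,2].max().round(3))
```

```text
side ((452.10174560546875, 265.26983642578125), (143.46376037597656, 167.90196228027344), 19.041873931884766) 752 -0.005 0.021
scene ((452.0733947753906, 264.2570495605469), (138.86061096191406, 146.92422485351562), 17.888643264770508) 1921 -0.006 0.023
```

jog_arm:
  steps:
    - {"delta_rot": [0, 0, 0], "linear": [0.0007, -0.005, -0.004], "grip": 0.01}
    - {"delta_rot": [0, 0, 0], "linear": [0.0013, -0.01, -0.004], "grip": 0.01}
    - {"delta_rot": [0, 0, 0], "linear": [0.002, -0.015, -0.002], "grip": 0.01}
    - {"delta_rot": [0, 0, 0], "linear": [0.00235, -0.0176, 0], "grip": 0.01}
    - {"delta_rot": [0, 0, 0], "linear": [0.00235, -0.0176, 0], "grip": 0.01}
    - {"delta_rot": [0, 0, 0], "linear": [0.00235, -0.0176, 0], "grip": 0.01}
    - {"delta_rot": [0, 0, 0], "linear": [0.00235, -0.0176, 0], "grip": 0.01}
    - {"delta_rot": [0, 0, 0], "linear": [0.00235, -0.0176, 0], "grip": 0.01}
    - {"delta_rot": [0, 0, 0], "linear": [0.00235, -0.0176, 0], "grip": 0.01}
    - {"delta_rot": [0, 0, 0], "linear": [0.00235, -0.0176, 0], "grip": 0.01}

```text
t: 17.8
tool_pos: [0.4943, 0.1368, 0.3229]
tool_rot: [-3.06, -0.71, -0.001]
contact_force: [1.3, -0.2, -6.1]
opening: 0.0196
grip_force: 59.7
```

jog_arm:
  steps:
    - {"delta_rot": [0, 0, 0], "linear": [0.00235, -0.0176, 0], "grip": 0.01}
    - {"delta_rot": [0, 0, 0], "linear": [0.00235, -0.0176, 0], "grip": 0.01}
    - {"delta_rot": [0, 0, 0], "linear": [0.00235, -0.0176, 0], "grip": 0.01}
    - {"delta_rot": [0, 0, 0], "linear": [0.00235, -0.0176, 0], "grip": 0.01}
    - {"delta_rot": [0, 0, 0], "linear": [0.00235, -0.0176, 0], "grip": 0.01}
    - {"delta_rot": [0, 0, 0], "linear": [0.00235, -0.0176, 0], "grip": 0.01}
    - {"delta_rot": [0, 0, 0], "linear": [0.002, -0.015, 0], "grip": 0.01}
    - {"delta_rot": [0, 0, 0], "linear": [0.0013, -0.01, 0], "grip": 0.01}
    - {"delta_rot": [0, 0, 0], "linear": [0.0007, -0.005, 0], "grip": 0.01}
    - {"delta_rot": [0, 0, 0], "linear": [0, 0, 0], "grip": 0.01}

```text
t: 18.8
tool_pos: [0.4517, 0.2651, 0.3225]
tool_rot: [3.06, 0.709, -0.0]
contact_force: [0.5, 0.4, -4.7]
opening: 0.0193
grip_force: 59.6
```

Run:
```python
from h import *
o=ctrl.get_obs(); print(o['tool_pos'].round(4),o['contact_force'].round(2),o['q'].round(2))
p,d,K,W=grab('wrist'); X=cloud(d,K,W); h=cv2.cvtColor(p,cv2.COLOR_RGB2HSV)
m=((h[...,0]>95)&(h[...,0]<130)&(h[...,1]>90)&(d>0)&(abs(X[...,0]-.45)<.13)&(abs(X[...,1]-.265)<.13)&(X[...,2]<.03)).astype(np.uint8)
P=X[m>0]; print(cv2.minAreaRect((P[:,:2]*1000).astype(np.float32)),len(P))
a=cv2.resize(p,None,fx=1.2,fy=1.2); cv2.imwrite('pics/w7.png',a[...,::-1])
```

```text
[0.4517 0.2651 0.3225] [ 0.46  0.35 -4.67] [ 0.39 -0.23  1.73 -0.    1.64  1.5 ]
((454.48583984375, 262.89678955078125), (138.88400268554688, 148.15322875976562), 18.591842651367188) 6613
```

View pics/w7.png

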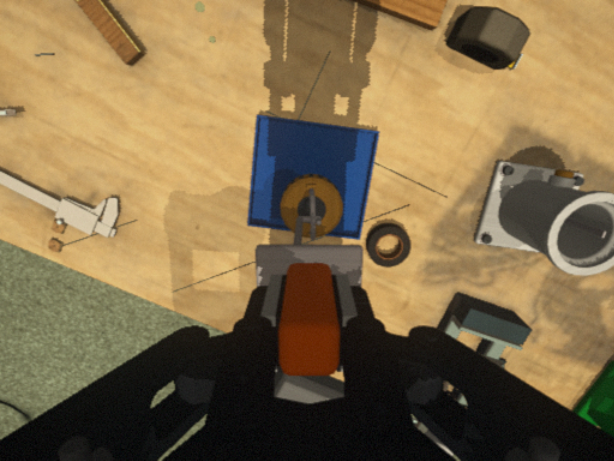

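The tray corners are at about (258,113), (378,127), (360,238) and (248,225), and the strainer hangs over its middle. Lowering it in.

jog_arm:
  steps:
    - {"delta_rot": [0, 0, 0], "linear": [0, 0, 0.008], "grip": 0.01}
    - {"delta_rot": [0, 0, 0], "linear": [0, 0, 0.016], "grip": 0.01}
    - {"delta_rot": [0, 0, 0], "linear": [0, 0, 0.02], "grip": 0.01}
    - {"delta_rot": [0, 0, 0], "linear": [0, 0, 0.02], "grip": 0.01}
    - {"delta_rot": [0, 0, 0], "linear": [0, 0, 0.02], "grip": 0.01}
    - {"delta_rot": [0, 0, 0], "linear": [0, 0, 0.02], "grip": 0.01}
    - {"delta_rot": [0, 0, 0], "linear": [0, 0, 0.016], "grip": 0.01}
    - {"delta_rot": [0, 0, 0], "linear": [0, 0, 0.01], "grip": 0.01}
    - {"delta_rot": [0, 0, 0], "linear": [0, 0, 0.005], "grip": 0.01}
    - {"delta_rot": [0, 0, 0], "linear": [0, 0, 0.003], "grip": 0.01}

```text
t: 19.85
tool_pos: [0.4521, 0.2646, 0.1843]
tool_rot: [3.061, 0.708, 0.0]
contact_force: [0.1, 0.1, -6.2]
opening: 0.0194
grip_force: 59.7
```

jog_arm:
  steps:
    - {"delta_rot": [0, 0, 0], "linear": [0, 0, 0.002], "grip": 0.01}
    - {"delta_rot": [0, 0, 0], "linear": [0, 0, 0.002], "grip": 0.01}
    - {"delta_rot": [0, 0, 0], "linear": [0, 0, 0.002], "grip": 0.01}
    - {"delta_rot": [0, 0, 0], "linear": [0, 0, 0.0015], "grip": 0.01}
    - {"delta_rot": [0, 0, 0], "linear": [0, 0, 0.0015], "grip": 0.01}
    - {"delta_rot": [0, 0, 0], "linear": [0, 0, 0.0015], "grip": 0.01}
    - {"delta_rot": [0, 0, 0], "linear": [0, 0, 0], "grip": 0.01}

```text
t: 20.55
tool_pos: [0.452, 0.2647, 0.1739]
tool_rot: [-3.061, -0.708, -0.0]
contact_force: [-1.0, -0.1, -5.2]
opening: 0.0192
grip_force: 59.7
```

jog_arm:
  steps:
    - {"delta_rot": [0, 0, 0], "linear": [0, 0, 0.001], "grip": 0.01}
    - {"delta_rot": [0, 0, 0], "linear": [0, 0, 0.001], "grip": 0.01}
    - {"delta_rot": [0, 0, 0], "linear": [0, 0, 0.001], "grip": 0.01}
    - {"delta_rot": [0, 0, 0], "linear": [0, 0, 0], "grip": 0.01}

```text
t: 20.95
tool_pos: [0.4524, 0.2648, 0.1718]
tool_rot: [-3.061, -0.708, -0.002]
contact_force: [0.0, -0.3, -0.4]
opening: 0.0191
grip_force: 60.1
```

The load is off, so the strainer stands in the tray. I'll unhook by reversing the catch: tip the bail to the point side, lower, and back out.

jog_arm:
  steps:
    - {"delta_rot": [0, 0, 0], "linear": [0, 0.003, 0.0006], "grip": 0.01}
    - {"delta_rot": [0, 0, 0], "linear": [0, 0.003, 0.0006], "grip": 0.01}
    - {"delta_rot": [0, 0, 0], "linear": [0, 0.003, 0.0008], "grip": 0.01}
    - {"delta_rot": [0, 0, 0], "linear": [0, 0.003, 0.001], "grip": 0.01}
    - {"delta_rot": [0, 0, 0], "linear": [0, 0.003, 0.001], "grip": 0.01}
    - {"delta_rot": [0, 0, 0], "linear": [0, 0, 0], "grip": 0.01}

```text
t: 21.55
tool_pos: [0.4586, 0.2507, 0.1667]
tool_rot: [3.061, 0.707, -0.001]
contact_force: [0.9, 1.1, -0.7]
opening: 0.0195
grip_force: 60.3
```

jog_arm:
  steps:
    - {"delta_rot": [0, 0, 0], "linear": [0, 0, 0.003], "grip": 0.01}
    - {"delta_rot": [0, 0, 0], "linear": [0, 0, 0.003], "grip": 0.01}
    - {"delta_rot": [0, 0, 0], "linear": [0, 0, 0.002], "grip": 0.01}
    - {"delta_rot": [0, 0, 0], "linear": [0, 0, 0.002], "grip": 0.01}
    - {"delta_rot": [0, 0, 0], "linear": [0, 0, 0.001], "grip": 0.01}
    - {"delta_rot": [0, 0, 0], "linear": [0, 0, 0], "grip": 0.01}

```text
t: 22.15
tool_pos: [0.4584, 0.2512, 0.1557]
tool_rot: [3.061, 0.708, -0.001]
contact_force: [0.5, 0.9, -1.3]
opening: 0.0192
grip_force: 60.3
```

jog_arm:
  steps:
    - {"delta_rot": [0, 0, 0], "linear": [0, -0.002, 0], "grip": 0.01}
    - {"delta_rot": [0, 0, 0], "linear": [0, -0.002, 0], "grip": 0.01}
    - {"delta_rot": [0, 0, 0], "linear": [0, -0.002, 0], "grip": 0.01}
    - {"delta_rot": [0, 0, 0], "linear": [0, -0.002, 0], "grip": 0.01}
    - {"delta_rot": [0, 0, 0], "linear": [0, 0, 0], "grip": 0.01}

```text
t: 22.65
tool_pos: [0.4549, 0.2586, 0.156]
tool_rot: [-3.061, -0.709, -0.0]
contact_force: [-0.6, 0.2, -1.2]
opening: 0.019
grip_force: 60.3
```

jog_arm:
  steps:
    - {"delta_rot": [0, 0, 0], "linear": [0, -0.003, 0], "grip": 0.01}
    - {"delta_rot": [0, 0, 0], "linear": [0, -0.003, 0], "grip": 0.01}
    - {"delta_rot": [0, 0, 0], "linear": [0, -0.003, 0], "grip": 0.01}
    - {"delta_rot": [0, 0, 0], "linear": [0, -0.001, 0], "grip": 0.01}
    - {"delta_rot": [0, 0, 0], "linear": [0, 0, 0], "grip": 0.01}

```text
t: 23.15
tool_pos: [0.4505, 0.2675, 0.156]
tool_rot: [3.061, 0.708, -0.0]
contact_force: [-0.1, -0.1, -0.9]
opening: 0.0197
grip_force: 60.3
```

Run:
```python
from h import *
o=ctrl.get_obs(); print(o['tool_pos'].round(4),o['contact_force'].round(2))
M=np.linalg.inv(T_tool())
for n in('scene','side'):
    p,d,K,W=grab(n); X=cloud(d,K,W); Q=X[(d>0)&(np.hypot(X[...,0]-.453,X[...,1]-.263)<.05)&(X[...,2]>.04)&(X[...,2]<.065)]
    L=(np.c_[Q,np.ones(len(Q))]@M.T)[:,:3]; L[:,2]=Q[:,2]; L=L[np.argsort(L[:,1])]; print(n,len(L)); print((L*1000).round().astype(int).tolist()[:60])
```

```text
[0.4505 0.2675 0.156 ] [-0.12 -0.1  -0.9 ]
scene 45
[[2, -11, 47], [4, -10, 58], [4, -10, 63], [3, -9, 48], [3, -8, 53], [2, -8, 58], [2, -8, 44], [2, -8, 62], [1, -7, 48], [2, -6, 65], [4, -4, 47], [5, 0, 41], [5, 4, 42], [5, 5, 49], [3, 6, 41], [2, 6, 46], [2, 7, 49], [19, 8, 44], [-15, 10, 45], [21, 11, 44], [22, 13, 45], [-12, 13, 43], [18, 14, 52], [-13, 14, 48], [24, 15, 46], [21, 15, 43], [19, 15, 54], [-12, 16, 55], [-11, 16, 49], [16, 16, 55], [13, 17, 57], [-7, 18, 52], [-10, 19, 53], [0, 19, 59], [15, 19, 58], [12, 19, 55], [-5, 20, 58], [-5, 20, 52], [-1, 20, 54], [9, 21, 55], [13, 21, 57], [-2, 21, 59], [6, 22, 56], [3, 22, 58], [11, 23, 56]]
side 22
[[3, -11, 52], [6, -9, 47], [1, -8, 57], [0, -7, 41], [4, -7, 44], [-1, -6, 50], [-2, -3, 64], [-4, -1, 49], [0, -1, 43], [18, 13, 43], [0, 14, 41], [-14, 15, 45], [-16, 18, 43], [-12, 18, 46], [-7, 18, 53], [2, 19, 54], [14, 20, 51], [-13, 21, 52], [4, 22, 55], [-10, 23, 51], [-6, 24, 55], [4, 29, 58]]
```

The depth points in tool axes put the bail crown at y≈+20 and the hook's point at y≈+7, so the hook is clear. I'll raise it and carry it back.

jog_arm:
  steps:
    - {"delta_rot": [0, 0, 0], "linear": [0, 0, -0.004], "grip": 0.01}
    - {"delta_rot": [0, 0, 0], "linear": [0, 0, -0.008], "grip": 0.01}
    - {"delta_rot": [0, 0, 0], "linear": [0, 0, -0.015], "grip": 0.01}
    - {"delta_rot": [0, 0, 0], "linear": [0, 0, -0.025], "grip": 0.01}
    - {"delta_rot": [0, 0, 0], "linear": [0, 0, -0.03], "grip": 0.01}
    - {"delta_rot": [0, 0, 0], "linear": [0, 0, -0.03], "grip": 0.01}
    - {"delta_rot": [0, 0, 0], "linear": [0, 0, -0.0145], "grip": 0.01}
    - {"delta_rot": [0, 0, -7.95], "linear": [0, 0, 0], "grip": 0.01}
    - {"delta_rot": [0, 0, 7.95], "linear": [0, 0, 0], "grip": 0.01}

```text
t: 24.15
tool_pos: [0.451, 0.2675, 0.2839]
tool_rot: [-3.06, -0.709, -0.003]
contact_force: [0.3, 0.5, -0.5]
opening: 0.0188
grip_force: 60.3
```

jog_arm:
  steps:
    - {"delta_rot": [0, 0, 0], "linear": [-0.0104, 0.0362, 0], "grip": 0.01}
    - {"delta_rot": [0, 0, 0], "linear": [-0.0104, 0.0362, 0], "grip": 0.01}
    - {"delta_rot": [0, 0, 0], "linear": [-0.0104, 0.0362, 0], "grip": 0.01}
    - {"delta_rot": [0, 0, 0], "linear": [-0.0104, 0.0362, 0], "grip": 0.01}
    - {"delta_rot": [0, 0, 0], "linear": [-0.0104, 0.0362, 0], "grip": 0.01}
    - {"delta_rot": [0, 0, 0], "linear": [-0.0104, 0.0362, 0], "grip": 0.01}
    - {"delta_rot": [0, 0, 0], "linear": [-0.0104, 0.0362, 0], "grip": 0.01}

```text
t: 24.85
tool_pos: [0.4965, 0.0062, 0.2828]
tool_rot: [3.061, 0.708, 0.001]
contact_force: [0.5, 0.5, -0.4]
opening: 0.019
grip_force: 60.3
```

jog_arm:
  steps:
    - {"delta_rot": [0, 0, 0], "linear": [-0.0104, 0.0362, 0], "grip": 0.01}
    - {"delta_rot": [0, 0, 0], "linear": [-0.0104, 0.0362, 0], "grip": 0.01}
    - {"delta_rot": [0, 0, 0], "linear": [-0.0104, 0.0362, 0], "grip": 0.01}
    - {"delta_rot": [0, 0, 0], "linear": [-0.0104, 0.0362, 0], "grip": 0.01}
    - {"delta_rot": [0, 0, 0], "linear": [-0.0104, 0.0362, 0], "grip": 0.01}
    - {"delta_rot": [0, 0, 0], "linear": [-0.0104, 0.0362, 0], "grip": 0.01}
    - {"delta_rot": [0, 0, 0], "linear": [-0.0104, 0.0362, 0], "grip": 0.01}

```text
t: 25.55
tool_pos: [0.5423, -0.2535, 0.2826]
tool_rot: [-3.061, -0.708, -0.0]
contact_force: [0.5, -0.0, -0.9]
opening: 0.0194
grip_force: 60.3
```

jog_arm:
  steps:
    - {"delta_rot": [0, 0, -7.95], "linear": [0, 0, 0], "grip": 0.01}
    - {"delta_rot": [0, 0, -7.95], "linear": [0, 0, 0], "grip": 0.01}
    - {"delta_rot": [0, 0, -7.95], "linear": [0, 0, 0], "grip": 0.01}
    - {"delta_rot": [0, 0, -7.95], "linear": [0, 0, 0], "grip": 0.01}
    - {"delta_rot": [0, 0, -7.95], "linear": [0, 0, 0], "grip": 0.01}
    - {"delta_rot": [0, 0, -7.95], "linear": [0, 0, 0], "grip": 0.01}
    - {"delta_rot": [0, 0, -7.95], "linear": [0, 0, 0], "grip": 0.01}
    - {"delta_rot": [0, 0, -7.95], "linear": [0, 0, 0], "grip": 0.01}
    - {"delta_rot": [0, 0, -7.95], "linear": [0, 0, 0], "grip": 0.01}
    - {"delta_rot": [0, 0, -7.95], "linear": [0, 0, 0], "grip": 0.01}

```text
t: 26.55
tool_pos: [0.5423, -0.2519, 0.2825]
tool_rot: [-1.893, -2.507, 0.0]
contact_force: [0.2, 0.3, -0.6]
opening: 0.019
grip_force: 60.3
```

jog_arm:
  steps:
    - {"delta_rot": [0, 0, 0], "linear": [0, 0, 0], "grip": 0.01}
    - {"delta_rot": [0, 0, 0], "linear": [0, 0, 0], "grip": 0.01}
    - {"delta_rot": [0, 0, 0], "linear": [0, 0, 0], "grip": 0.01}

```text
t: 26.85
tool_pos: [0.5424, -0.2519, 0.2825]
tool_rot: [-1.903, -2.5, 0.0]
contact_force: [0.6, -0.0, -0.9]
opening: 0.0194
grip_force: 60.3
```

Run:
```python
from h import *
P=[]
for _ in range(5):
    p,d,K,W=grab('wrist'); T=T_tool(); P.append(T[:3,3])
P=np.mean(P,0); print(P.round(4),np.degrees(np.arctan2(T[1,0],T[0,0])))
e=np.array([.5434,-.2517])-P[:2]; print('tool dx,dy mm',(1000*e@T[:2,:2]).round(2))
X=cloud(d,K,W); Q=X[:215].reshape(-1,3); Q=Q[(np.hypot(Q[:,0]-.544,Q[:,1]+.252)<.06)&(abs(Q[:,2]-.1215)<.003)]
L=(np.c_[Q,np.ones(len(Q))]@np.linalg.inv(T).T)[:,:2]*1000; print('plate extents in tool',L.min(0).round(1),L.max(0).round(1),len(L))
W3=np.load('w3.npz'); print(np.abs(W3['p'].astype(int)-p)[150:300].mean())
def cen(a):
    h=cv2.cvtColor(a,cv2.COLOR_RGB2HSV); m=((h[...,0]<12)&(h[...,1]>200)).astype(np.uint8); m[:215]=0;m[:,:220]=0;m[:,300:]=0
    return cv2.boundingRect(m)
print(cen(W3['p']),cen(p)) # handle in hand: then vs now
```

```text
[ 0.5424 -0.2519  0.2825] 105.51668070227574
tool dx,dy mm [-0.09  1.05]
plate extents in tool [-35.1 -38.1] [34.6 42. ] 4187
3.5053602430555557
(232, 220, 68, 163) (223, 220, 76, 160)
```

jog_arm:
  steps:
    - {"delta_rot": [0, 0, 0], "linear": [0, 0.001, 0.01], "grip": 0.01}
    - {"delta_rot": [0, 0, 0], "linear": [0, 0, 0.02], "grip": 0.01}
    - {"delta_rot": [0, 0, 0], "linear": [0, 0, 0.02], "grip": 0.01}
    - {"delta_rot": [0, 0, 0], "linear": [0, 0, 0.02], "grip": 0.01}
    - {"delta_rot": [0, 0, 0], "linear": [0, 0, 0.02], "grip": 0.01}

```text
t: 27.6
tool_pos: [0.5431, -0.2514, 0.1908]
tool_rot: [-1.9, -2.501, 0.0]
contact_force: [0.5, 0.6, 0.0]
opening: 0.0193
grip_force: 60.3
```

jog_arm:
  steps:
    - {"delta_rot": [0, 0, 0], "linear": [0, 0, 0.02], "grip": 0.01}
    - {"delta_rot": [0, 0, 0], "linear": [0, 0, 0.02], "grip": 0.01}
    - {"delta_rot": [0, 0, 0], "linear": [0, 0, 0.01], "grip": 0.01}
    - {"delta_rot": [0, 0, 0], "linear": [0, 0, 0.003], "grip": 0.01}
    - {"delta_rot": [0, 0, 0], "linear": [0, 0, 0.001], "grip": 0.01}
    - {"delta_rot": [0, 0, 0], "linear": [0, 0, 0], "grip": 0.01}

```text
t: 28.2
tool_pos: [0.5439, -0.252, 0.1395]
tool_rot: [1.9, 2.5, 0.0]
contact_force: [-1.1, -0.6, -0.4]
opening: 0.0192
grip_force: 60.3
```

jog_arm:
  steps:
    - {"delta_rot": [0, 0, 0], "linear": [0, 0, 0.001], "grip": 0.01}
    - {"delta_rot": [0, 0, 0], "linear": [0, 0, 0.001], "grip": 0.01}
    - {"delta_rot": [0, 0, 0], "linear": [0, 0, 0], "grip": 0.01}

```text
t: 28.5
tool_pos: [0.5435, -0.2517, 0.1368]
tool_rot: [1.9, 2.501, 0.0]
contact_force: [-0.2, -0.4, -0.3]
opening: 0.0195
grip_force: 60.3
```

jog_arm:
  steps:
    - {"delta_rot": [0, 0, 0], "linear": [0, 0, 0.001], "grip": 0.01}
    - {"delta_rot": [0, 0, 0], "linear": [0, 0, 0], "grip": 0.01}

```text
t: 28.7
tool_pos: [0.5436, -0.2518, 0.1362]
tool_rot: [1.9, 2.501, 0.0]
contact_force: [-1.4, 0.6, 2.7]
opening: 0.0193
grip_force: 60.6
```

Contact is made at the same height as at the grasp. I'll release and rise straight up.

jog_arm:
  steps:
    - {"delta_rot": [0, 0, 0], "linear": [0, 0, 0], "grip": 0.024}
    - {"delta_rot": [0, 0, 0], "linear": [0, 0, 0], "grip": 0.03}
    - {"delta_rot": [0, 0, 0], "linear": [0, 0, 0], "grip": 0.045}
    - {"delta_rot": [0, 0, 0], "linear": [0, 0, 0], "grip": 0.055}
    - {"delta_rot": [0, 0, 0], "linear": [0, 0, 0], "grip": 0.055}
    - {"delta_rot": [0, 0, 0], "linear": [0, 0, -0.02], "grip": 0.055}
    - {"delta_rot": [0, 0, 0], "linear": [0, 0, -0.03], "grip": 0.055}
    - {"delta_rot": [0, 0, 0], "linear": [0, 0, -0.03], "grip": 0.055}
    - {"delta_rot": [0, 0, 0], "linear": [0, 0, -0.04], "grip": 0.055}
    - {"delta_rot": [0, 0, 0], "linear": [0, 0, -0.02], "grip": 0.055}

```text
t: 29.7
tool_pos: [0.5444, -0.2523, 0.2799]
tool_rot: [1.897, 2.497, 0.001]
contact_force: [0.4, -0.5, 0.3]
opening: 0.0549
grip_force: 0.0
```

jog_arm:
  steps:
    - {"delta_rot": [0, 0, 0], "linear": [0, 0, 0], "grip": 0.055}
    - {"delta_rot": [0, 0, 0], "linear": [0, 0, 0], "grip": 0.055}
    - {"delta_rot": [0, 0, 0], "linear": [0, 0, 0], "grip": 0.055}

```text
t: 30.0
tool_pos: [0.5426, -0.2512, 0.2731]
tool_rot: [-1.898, -2.499, 0.001]
contact_force: [0.0, -0.3, -1.1]
opening: 0.0556
grip_force: 0.0
```

Run:
```python
from h import *
p,d,K,W=grab('wrist'); X=cloud(d,K,W); Q=X.reshape(-1,3); Q=Q[np.hypot(Q[:,0]-.543,Q[:,1]+.252)<.045]
for z in(.1835,.128): 
    P=Q[abs(Q[:,2]-z)<.0025]; print(z,cv2.minAreaRect((P[:,:2]*1000).astype(np.float32)),len(P))
for n in('scene','side'):
    p,d,K,W=grab(n); X=cloud(d,K,W); h=cv2.cvtColor(p,cv2.COLOR_RGB2HSV); near=(d>0)&(np.hypot(X[...,0]-.452,X[...,1]-.265)<.05)
    br=near&(h[...,0]>8)&(h[...,0]<28)&(h[...,1]>130); Q=X[br]; print(n,'brass',len(Q),Q.mean(0).round(3),np.percentile(Q[:,2],[5,95]).round(3))
    t=Q[(Q[:,2]>.024)&(Q[:,2]<.033)]; print('top z',np.median(t[:,2]).round(4),len(t),cv2.minAreaRect((t[:,:2]*1000).astype(np.float32)))
    D=np.load(n+'.npz'); 
    for nm,q in(('tape',(.417,.134,.018)),('jar',(.687,-.113,.079)),('meas',(.657,.163,.068))):
        c=np.linalg.inv(W)@np.array([*q,1]); u=(K@(c[:3]/c[2]))[:2].astype(int); s=np.s_[u[1]-12:u[1]+12,u[0]-12:u[0]+12]; print(nm,np.abs(p[s].astype(int)-D['p'][s]).mean().round(1))
print(ctrl.get_obs()['contact_force'].round(1),ctrl.get_obs()['opening'])
```

```text
0.1835 ((543.2452392578125, -249.9821319580078), (19.07264518737793, 18.363399505615234), 16.389511108398438) 477
0.128 ((543.5421752929688, -250.3922119140625), (49.83405685424805, 31.795368194580078), 15.724425315856934) 986
scene brass 138 [0.449 0.268 0.026] [0.021 0.031]
top z 0.0264 112 ((453.2257995605469, 266.4054260253906), (46.27541732788086, 43.90650177001953), 33.982078552246094)
tape 19.6
jar 49.9
meas 1.6
side brass 76 [0.455 0.249 0.022] [0.01  0.028]
top z 0.0262 39 ((454.05120849609375, 257.0472106933594), (45.403804779052734, 44.479305267333984), 16.461000442504883)
tape 17.9
jar 8.0
meas 22.0
[ 0.2 -0.1 -0.6] 0.05470611288402655
```

```bash
python3 -c "
from station import ctrl
print(ctrl.finish_job())"
```

```text
the job is handed in; nothing more can be done
None
```

The strainer was drawn out by its bail with the hook and stands upright near the middle of the blue tray. The hook hangs back in its wooden stand, and the job was handed in at about 30 s of robot time, well under the 72 s limit.

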